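Set the bench supply, then hold the controller's recessed reset button

ROBOT

A 6-joint arm with a two-finger parallel gripper is mounted at the origin on the work surface. World frame = base frame: x ahead of the robot, y to its left, z up, the work surface at z = 0. Lengths are in m, angles in rad, forces in N, time in s.
With the tool pointing down it reaches from about 0.35 to 0.925 m from the base axis. Payload 6.4 kg.
Tool frame: the origin (TCP) lies on the centre line of the jaws, within the pads' length; the fingertips stand bot.tip_extent ahead of it and the grasp point (between the pads) lies 11 mm behind it (bot.tip_extent is the distance from the TCP to the fingertips, in m); z points along the fingers, y is the line along which they close (so a half turn about z gives the same grasp; the last joint's range is limited). The gripper opens to 85 mm and grips with 20 to 120 N. Pads are 22 mm wide; open, the fingers measure 114 mm over their backs; the gripper's body (76 mm by 85 mm) begins 54 mm behind the grasp point. The pads swing forward as they close: fully open they stand 13 mm farther back than shut.
Start: joints at [1.08, 0.245, 1.558, -0, 1.339, -0.174], TCP at [0.202, 0.618, 0.239] pointing down, gripper open.
Joint ranges: [-3.13, 3.13], [-1.02, 2.26], [0.13, 2.54], [-0.95, 4.09], [0.21, 2.88], [-2.74, 2.74]. Speed limits (rad/s): [2.57, 2.57, 3.14, 3.14, 3.14, 3.14].

INTERFACE

Orientations are given as a unit quaternion [x, y, z, w].
In Python, from workcell import bot gives the robot as it stands. The module is installed in compiled form; this text tells all that it offers.
- The arm moves only by the shell command python3 -m crank 'ROWS' [OPENING] [FORCE]. ROWS is JSON, a list of rows, each a list of 6 numbers: the shift along the tool's x, y, z scaled (see below), then the turn, a rotation vector about the tool's x, y, z scaled (see below). In form: [[tx, ty, tz, rx, ry, rz], ...]. A call has 1 to 10 rows; each row is the pose to reach, as a shift and turn from the pose commanded when the call began, along the tool's axes at that moment; what a row does not reach only later rows make up. The controller multiplies each number of a shift by 0.15 m and each number of a turn by pi/2 rad. A row lasts 1/10 s, in which the tool goes at most 50 mm and 8.59 degrees, less where a joint would pass 70% of its speed; a pose out of reach is approached as far as the arm can. A call with a number of a shift or a turn outside -1 to 1 is refused whole. A call with a gripper value outside its range is refused whole. OPENING is the finger opening in mm, from 0 to 85.4, set as the call begins (- or left out, the last holds). The fingers move at their own pace and stop on an object; FORCE is the grip in N (left out, the last holds). Time passes only in rows, so rows that repeat a pose let the fingers close. It gives the time, the measured TCP pose, the force, the opening and the grip force at its end, in the units of the state.
- bot.read_state(): the state, without advancing time (a new reading comes with each control period).
- bot.capture(name): name is "scene" or "side" or "wrist"; returns (picture, depth): 400x640x3 uint8, red, green, blue; 400x640 float32, m along the optical axis (not along the pixel's ray), 0 where there is no reading.
- bot.calibration(name): a dict with "K" (3x3 intrinsics, pixels), "k1" (the pictures are not rectified: a ray, as slopes to the right and down, at radius r is drawn at 1 + k1 r^2 times it, then the intrinsics apply), "T" (4x4, takes a point from camera to world coordinates). Camera axes: x right, y down, z forward; pixel columns grow to the right and rows downward; lengths in m; the calibration is good to about 2 mm. A picture is of the moment at which its call begins: read the wrist's pose just before it. calibration takes no time and is no camera call; for the wrist camera it gives the pose at the moment of the call.
- bot.finish_job(): hands the job in; it is judged then, once.
Trained networks look in the newest picture that a camera, given by its name, has taken for a name from the list of things; names that differ only in an ending like _2 or _b are one class to them, and where a whole thing is asked for, a point or a joint stands for the part that bears it (a point fixed in the world has none). Each returns a list of dicts, best first, with "p" (0 to 1); they miss things now and then, are a little off and sometimes report something else, mostly with a low value. They report only what shows in the picture. A call takes as long as a camera call.
- bot.find_in(camera, name): "bbox" ([centre column, centre row, width, height] in pixels, round what is visible of it).
- bot.silhouettes(camera, name): "mask" (400x640 bool, what is visible of it) and "bbox" ([centre column, centre row, width, height] in pixels, round what is visible of it).
The state is a dict: "t": time; "qpos": joint angles; "dq": joint speeds; "joint_torque": joint torques, N m; "tcp_pos": TCP position; "ee_rot": TCP orientation; "wrist_force": force on the tool from outside, world axes, zero at the start; "wrist_torque": the same for the moment, N m; "width": opening from 0.0 (shut) to 1.0 (fully open); "gripper_force": force on a finger pad.
Only numpy, scipy, OpenCV 4.12 (cv2) and the standard library are available. Lean on these libraries where they do the work, as an engineer would, in place of code of your own. Each camera call takes 0.05 s, during which the arm holds its last target. There are 200 camera calls.

TASK

Turn the dial on the bench power supply until its white line points at the green set mark, and let go of it. Then take the yellow stylus out of its stand, put its steel tip down through the orange-ringed hole in the blue controller box and push the recessed reset button all the way down; finish while still holding it down with the stylus in the gripper. Never press the other, white-ringed button or press reset before the dial is set, and leave the other things on the bench where they are.

Things in the scene. Friction and masses are not known exactly. Their poses are not given: they have to be found in the camera images.
- dial (a joint): Angle of the supply's dial, rad, 0 to 4.71, grows clockwise seen from above; it stays where it is left (friction about 0.03 N m). The dial: a 60 mm round dark skirt 8 mm thick, carrying a black bar grip 42 mm long and 14 mm wide, its top 97 mm above the table. A white line from the bar's middle along one half of its top and out over the skirt is the pointer.
- supply: Dark bench power supply, 170 x 170 x 55 mm, fixed to the table; origin under its centre, z up. On its flat top, 25 mm to its -x, stands the dial, with white scale ticks around it; at its +x end a display and two terminals 13 mm high.
- dial_grip (a point): Point on the dial's vertical axis, 90 mm above the table, 7 mm below the top of the bar: where to pinch the bar across its 14 mm width. The skirt's top is 23 mm below this point. Axes turn with the dial: x lies along the bar, -x towards the pointer end; z up.
- dial_pointer (a point): Point in line with the dial's white line, 33 mm from the dial's axis, just outside the skirt; it turns with the dial.
- setmark_tip (a point): Inner end of the green set mark (a green bar 20 mm long, 7 mm wide, lying flat on the supply's top, radial to the dial), 33 mm from the dial's axis. The dial is set when dial_pointer lies over this point (half a scale division, 7 degrees, either way is good). The mark is always reached by turning clockwise, 0.45 to 1.55 rad from the start.
- stylus: Yellow stylus, 124 mm long, 35 g, loose, standing upright in the stand. Origin at the end of its steel tip, z along it towards the handle. Steel shaft 5 mm diameter from 0 to 45 mm, collar 22 mm diameter from 45 to 50 mm, round handle 14 mm diameter from 50 to 124 mm (with a black rubber sleeve).
- stylus_tip (a point): End of the stylus's steel tip.
- stylus_grip (a point): Point on the stylus's axis in its handle, 92 mm above the tip end: where to grip it from above; 102 mm above the table at the start.
- stand: Grey stylus stand, 60 x 60 x 55 mm, fixed to the table; origin under its centre, z up. The stylus's shaft stands in its central hole, 10 mm wide and 50 mm deep, with the collar on the stand's top. Lift the stylus 50 mm straight up to clear it.
- controller: Blue controller box, 100 (x) x 120 (y) x 45 mm high, fixed to the table; origin under its centre, z up. Two round 12 mm holes in its 6 mm lid, 60 mm apart, each over a recessed button.
- reset_hole (a point): Centre of the mouth of the orange-ringed hole, 12 mm diameter, on the top of the lid, 45 mm above the table, 30 mm to the controller's +y. The orange reset button (18 mm wide, so the whole hole is over it) has its top 14 mm below this point.
- reset_button (a joint): Travel of the reset button, m: 0 up, 0.005 fully down (19 mm below the mouth); a spring lifts it, 1.2 N to start it and 4 N to bring it fully down.
- other_hole (a point): Centre of the mouth of the white-ringed hole, 30 mm to the controller's -y: not to be used.
- other_button (a joint): Travel of the button under the white-ringed hole, m, 0 to 0.005: must stay up.
- solder_reel: Bystander: aluminium solder reel, 54 mm diameter, 30 mm high, origin under its centre.
- tape_roll: Bystander: yellow tape roll, 80 mm diameter, 24 mm high, origin under its centre.
- screwdriver: Bystander: red-handled screwdriver, 170 mm long, lying flat.
- pen: Bystander: black and white marker pen, 140 mm long, 14 mm thick, lying flat.
- servo: Bystander: small blue servo motor, 55 x 20 x 43 mm high, origin under its centre.
- multimeter: Bystander: orange multimeter, 160 x 80 x 43 mm high, origin under its centre.
- parts_tray: Bystander: clear divided parts tray, 130 x 90 x 30 mm high, origin under its centre.

How it is judged:
On the way, in this order (a step that is already met when the one before it is completed fails the run):
1. the dial points at the green mark and is let go (horizontal distance between dial_pointer and setmark_tip below 0.0045 m and contact force between the fingers and dial below 0.2 N), for 0.2 s.
2. the stylus is lifted out of its stand in the gripper, the dial still set (horizontal distance between dial_pointer and setmark_tip below 0.0045 m and contact force between the fingers and stylus above 1 N and contact force between stylus and stand below 0.1 N and height (world z) of stylus_tip above 0.056 m), for 0.2 s.
At the end, for the whole second after the job is handed in: The program ends holding: the reset button is pressed at least 4 of its 5 mm by the stylus's tip (over 1.5 N) through the orange-ringed hole, the stylus is in the gripper (over 1 N), the dial is untouched with its pointer within 4.5 mm (7.8 degrees) of the green mark, and the other button is up (all of step 1 and value of joint reset_button above 0.004 m and contact force between stylus and reset_button above 1.5 N and contact force between the fingers and stylus above 1 N and z of stylus_tip in the frame of reset_hole below -0.014 m and horizontal distance between stylus_tip and reset_hole below 0.009 m and value of joint other_button below 0.002 m); the arm keeps its last pose, push and grip.
It fails at once if the other button is pressed (value of joint other_button above 0.0025 m).
It fails at once if reset is pressed before the dial is set (value of joint reset_button above 0.002 m and not (horizontal distance between dial_pointer and setmark_tip below 0.0045 m)).
It fails at once if a bystander is moved more than 40 mm (distance of any of solder_reel, tape_roll, screwdriver, pen, servo, multimeter, parts_tray from where it was at the start of the episode above 0.04 m).
It also fails if it takes over 58 s, if anything falls off the work surface, if the arm or the gripper's body presses on something with over 40 N, if the wrist force passes 120 N, or if a joint passes its speed limit or range.

## Working session

There is one attempt and no reset: what is moved stays moved. The work goes in short steps, Python scripts to look and compute and a shell command to move; the robot and the scene stay as the last step left them, time stands still between calls to the robot, and variables do not carry over. Pictures are saved under pics/ and viewed, at most 10 in all, crops included, and the job is handed in when it is done.

```bash
mkdir -p pics; cat > h.py <<'E'
import numpy as np, cv2
from workcell import bot
from scipy.spatial.transform import Rotation as R
def pts(cam,depth,uv,cal=None):
    c=cal or bot.calibration(cam);K=np.array(c["K"]);T=np.array(c["T"])
    uv=np.atleast_2d(uv).astype(float)
    d=(uv-[K[0,2],K[1,2]])/[K[0,0],K[1,1]]; s=d.copy()
    for _ in range(20): s=d/(1+c["k1"]*(s**2).sum(1,keepdims=True))
    z=depth if np.ndim(depth)==1 else depth[np.round(uv[:,1]).astype(int),np.round(uv[:,0]).astype(int)]
    p=np.c_[s*z[:,None],z]
    return p@T[:3,:3].T+T[:3,3]
def onplane(cam,uv,h,cal=None):
    c=cal or bot.calibration(cam);o=np.array(c["T"])[:3,3]
    uv=np.atleast_2d(uv);p=pts(cam,np.ones(len(uv)),uv,c)
    d=p-o; return o+d*((h-o[2])/d[:,2])[:,None]
def save(n,im): cv2.imwrite("pics/"+n+".png",im[:,:,::-1])
E
python3 - <<'E'
from h import *
s=bot.read_state();print(s,bot.tip_extent)
print(R.from_quat(s["ee_rot"]).as_matrix().round(3))
im={}
for c in("scene","side","wrist"):
    a,d=bot.capture(c);im[c]=a;np.savez("/tmp/"+c,a=a,d=d);
    print(c,np.array(bot.calibration(c)["T"]).round(3).tolist())
    if c=="wrist":continue
    for n in("dial","stylus","controller","supply","stand"):
        for f in bot.silhouettes(c,n)[:2]:
            m=f["mask"];v,u=np.nonzero(m&(d>0));
            if len(u)==0: continue
            p=pts(c,d,np.c_[u,v]);print(c,n,round(f["p"],2),np.round(f["bbox"]),np.median(p,0).round(3),p.min(0).round(3),p.max(0).round(3))
save("scene",im["scene"]);save("side",im["side"]);save("wrist",im["wrist"])
E
```

```text
{'t': 0.0, 'qpos': array([ 1.07988205e+00,  2.45828160e-01,  1.55901896e+00, -5.97816056e-05,
        1.33871033e+00, -1.74108033e-01]), 'dq': array([-0.00103365,  0.00087094, -0.000512  ,  0.00123383,  0.00078968,
       -0.00238162]), 'joint_torque': array([ 7.16850918e-04, -4.29521585e+01, -3.26126325e+01, -1.53369715e-04,
        5.38422333e-03,  2.15996454e-05]), 'tcp_pos': array([0.2022467 , 0.61715634, 0.23816864]), 'ee_rot': array([ 1.57734631e-01,  9.87481048e-01, -9.38083839e-04, -2.93183449e-04]), 'wrist_force': array([ 0.71618484, -0.76098215, -0.50675363]), 'wrist_torque': array([0.02137037, 0.04690915, 0.01070589]), 'gripper_force': 0.0, 'width': 0.9981513205534231} 0.008
[[-0.95   0.312 -0.001]
 [ 0.312  0.95  -0.002]
 [ 0.    -0.002 -1.   ]]
scene [[0.01, 0.811, -0.585, 1.265], [1.0, -0.005, 0.011, -0.023], [0.006, -0.585, -0.811, 1.101], [0.0, 0.0, 0.0, 1.0]]
scene dial 0.53 [248. 201.  18.  18.] [ 0.531 -0.225  0.069] [ 0.503 -0.255  0.057] [ 0.554 -0.2    0.101]
scene dial 0.26 [464. 164.  34.  38.] [0.341 0.474 0.015] [ 0.269  0.424 -0.004] [0.408 0.517 0.036]
sce
[... 900 characters left out ...]
0.016  0.015] [ 0.692 -0.051 -0.003] [0.784 0.042 0.027]
side stylus 0.62 [325. 178.  10.  22.] [0.552 0.087 0.087] [0.544 0.081 0.055] [0.562 0.093 0.134]
side controller 0.71 [304. 169.  36.  31.] [0.491 0.253 0.043] [ 0.428  0.212 -0.001] [0.562 0.355 0.048]
side controller 0.6 [259. 370.  86.  44.] [ 0.332 -0.478  0.021] [ 0.287 -0.503 -0.003] [ 0.437 -0.424  0.027]
side supply 0.71 [342. 277.  82.  71.] [ 0.541 -0.277  0.055] [ 0.449 -0.337 -0.002] [ 0.647 -0.139  0.1  ]
side stand 0.69 [326. 199.  20.  26.] [0.549 0.066 0.04 ] [ 0.518  0.054 -0.002] [0.584 0.219 0.059]
wrist [[0.311, 0.913, 0.263, 0.135], [0.95, -0.299, -0.086, 0.64], [-0.0, 0.277, -0.961, 0.374], [0.0, 0.0, 0.0, 1.0]]
```

View pics/scene.png

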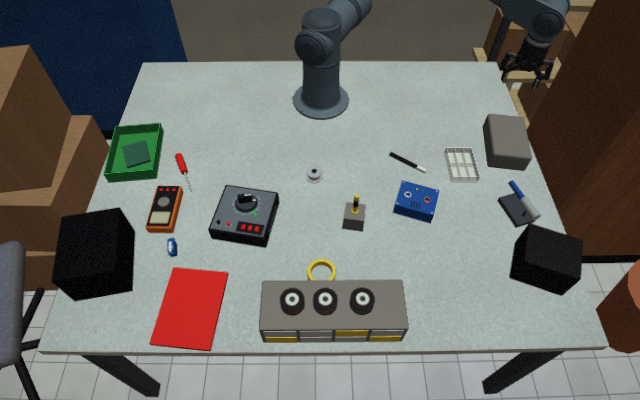

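View pics/wrist.png

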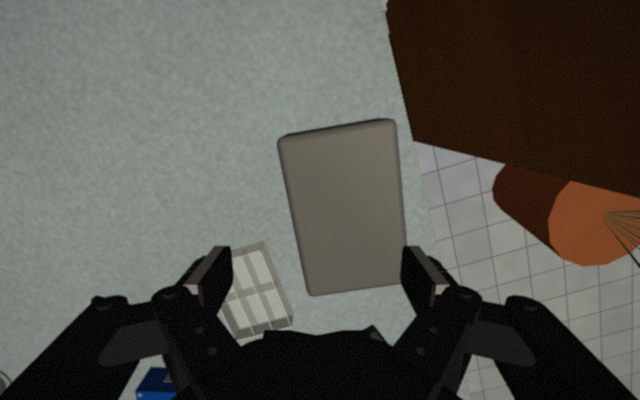

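Scene picture: the dial is at (247,202), stylus at (355,206), controller at (416,201) and all are clear of clutter. The wrist view shows only the grey box and tray. I'll go over the controller first, since it lies on the way to the dial.

```bash
python3 -m crank '[[-0.33,-0.17,0,0,0,0],[-0.66,-0.33,0,0,0,0],[-0.95,-0.5,0,0,0,0],[-0.95,-0.5,0,0,0,0]]' && python3 -m crank '[[-0.33,-0.17,0,0,0,0],[-0.66,-0.33,0,0,0,0],[-0.95,-0.5,0,0,0,0],[-0.95,-0.5,0,0,0,0]]' && python3 -m crank '[[-0.33,-0.22,0,0,0,0],[-0.66,-0.44,0,0,0,0],[-0.66,-0.44,0,0,0,0],[-0.66,-0.44,0,0,0,0],[-0.66,-0.44,0,0,0,0],[-0.66,-0.44,0,0,0,0]]'
python3 - <<'E'
from h import *
s=bot.read_state();print(s["t"],s["tcp_pos"],s["qpos"].round(2),s["dq"].round(3))
cal=bot.calibration("wrist");a,d=bot.capture("wrist");save("w1",a);np.savez("/tmp/w1",a=a,d=d,**{k:np.array(v) for k,v in cal.items()})
for n in("controller","reset_hole","other_hole"):
    for f in bot.silhouettes("wrist",n)[:2]:
        print(n,round(f["p"],2),np.round(f["bbox"]))
hsv=cv2.cvtColor(a,cv2.COLOR_RGB2HSV)
m=cv2.inRange(hsv,(5,130,90),(22,255,255))
n,l,st,c=cv2.connectedComponentsWithStats(m)
for i in range(1,n):
    if st[i,4]>30: print("orange",st[i],c[i],onplane("wrist",c[i],.045,cal),pts("wrist",d,c[i],cal))
E
```

```text
t: 1.05
tcp_pos: [0.3172, 0.4992, 0.2394]
ee_rot: [0.16, 0.987, -0.0, 0.0]
wrist_force: [-0.7, -0.1, -0.0]
width: 0.999
gripper_force: 0.0
t: 1.45
tcp_pos: [0.4292, 0.3837, 0.2395]
ee_rot: [0.16, 0.987, -0.0, 0.0]
wrist_force: [0.1, 0.1, 0.6]
width: 0.996
gripper_force: 0.0
t: 2.05
tcp_pos: [0.4992, 0.2941, 0.2392]
ee_rot: [0.157, 0.988, 0.0, -0.0]
wrist_force: [-0.1, -0.2, 0.0]
width: 0.997
gripper_force: 0.0
2.05 [0.49917035 0.29410766 0.23923674] [ 0.34  0.08  1.74  0.    1.32 -0.92] [ 0.004 -0.003  0.003 -0.005 -0.    -0.002]
controller 0.61 [316. 177. 110.  88.]
controller 0.49 [163. 374.  23.  26.]
reset_hole 0.9 [316. 175. 105.  88.]
other_hole 0.6 [315. 178. 110.  89.]
orange [330 170  18  17  88] [338.70454545 177.88636364] [[0.50527206 0.31988142 0.045     ]] [[0.50811606 0.32003477 0.03227091]]
orange [334 173  10   9  67] [338.55223881 177.2238806 ] [[0.50445623 0.31994009 0.045     ]] [[0.50751853 0.32010954 0.03114005]]
```

View pics/w1.png

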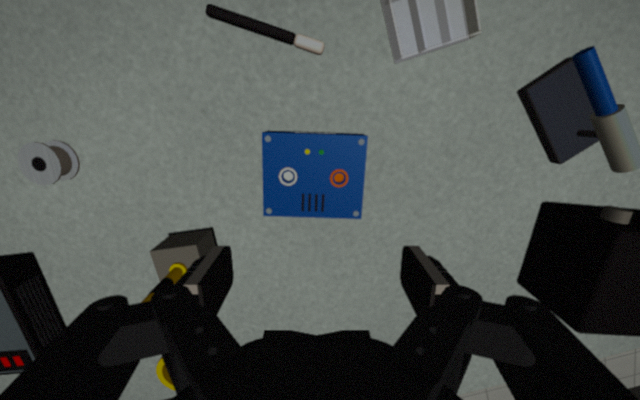

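The wrist picture shows the controller with the reset (orange) hole at (339,178), about (0.505, 0.320), and the white-ringed hole at (288,177). Now to the dial.

```bash
for i in 1; do :; done; python3 -m crank '[[-0.1,-0.3,0,0,0,0],[-0.2,-0.6,0,0,0,0],[-0.31,-0.95,0,0,0,0],[-0.31,-0.95,0,0,0,0]]' && python3 -m crank '[[-0.1,-0.3,0,0,0,0],[-0.2,-0.6,0,0,0,0],[-0.31,-0.95,0,0,0,0],[-0.31,-0.95,0,0,0,0]]' && python3 -m crank '[[-0.1,-0.3,0,0,0,0],[-0.2,-0.6,0,0,0,0],[-0.31,-0.95,0,0,0,0],[-0.31,-0.95,0,0,0,0]]' && python3 -m crank '[[-0.3,-0.3,0.2,0,0,0],[-0.3,-0.35,0.2,0,0,0],[-0.3,-0.35,0.2,0,0,0],[-0.3,-0.35,0.2,0,0,0],[-0.3,-0.35,0.2,0,0,0]]'
cat > dial.py <<'E'
from h import *
import sys
s=bot.read_state();print(s["t"],s["tcp_pos"],s["qpos"].round(2))
cal=bot.calibration("wrist");a,d=bot.capture("wrist")
for n in("dial","dial_grip","setmark_tip"):
    for f in bot.silhouettes("wrist",n)[:1]:
        v,u=np.nonzero(f["mask"]&(d>0));p=pts("wrist",d,np.c_[u,v],cal)
        print(n,round(f["p"],2),np.round(f["bbox"]),np.median(p,0).round(4))
hsv=cv2.cvtColor(a,cv2.COLOR_RGB2HSV)
m=cv2.inRange(hsv,(45,110,60),(85,255,255))
n,l,st,c=cv2.connectedComponentsWithStats(m)
for i in range(1,n):
    if st[i,4]>20: 
        v,u=np.nonzero(l==i);p=onplane("wrist",np.c_[u,v],.055,cal)[:,:2];e,V=np.linalg.eigh(np.cov(p.T))
        print("green",st[i],p.mean(0).round(4),V[:,1].round(3),(4*e**.5).round(4))
save(sys.argv[1],a);np.savez("/tmp/"+sys.argv[1],a=a,d=d,**{k:np.array(v) for k,v in cal.items()})
E
python3 dial.py w2; python3 -c "
import cv2;a=cv2.imread('pics/w2.png');cv2.imwrite('pics/w2c.png',cv2.resize(a[60:340,160:480],None,fx=2,fy=2))"
```

```text
t: 2.65
tcp_pos: [0.4998, 0.1395, 0.2394]
ee_rot: [0.16, 0.987, -0.0, 0.0]
wrist_force: [0.5, 0.2, -0.1]
width: 0.998
gripper_force: 0.0
t: 3.05
tcp_pos: [0.4998, -0.0103, 0.2396]
ee_rot: [0.16, 0.987, -0.0, 0.0]
wrist_force: [0.9, 1.1, -0.6]
width: 0.999
gripper_force: 0.0
t: 3.45
tcp_pos: [0.4998, -0.16, 0.2396]
ee_rot: [0.16, 0.987, -0.0, 0.0]
wrist_force: [0.3, 1.4, -0.4]
width: 0.997
gripper_force: 0.0
t: 3.95
tcp_pos: [0.5263, -0.2192, 0.2098]
ee_rot: [0.157, 0.988, 0.0, 0.0]
wrist_force: [0.4, 0.4, 0.0]
width: 0.998
gripper_force: 0.0
3.95 [ 0.52628093 -0.21922176  0.20976618] [-0.59  0.09  1.79  0.    1.26 -1.85]
dial 0.86 [306. 188.  61.  58.] [ 0.5177 -0.2285  0.0676]
dial_grip 0.78 [306. 191.  60.  60.] [ 0.5175 -0.2285  0.0677]
setmark_tip 0.51 [342. 213.  21.  16.] [ 0.5594 -0.2019  0.0572]
green [332 205  20  15 146] [ 0.5598 -0.2018] [-0.776 -0.63 ] [0.0089 0.0261]
```

View pics/w2c.png

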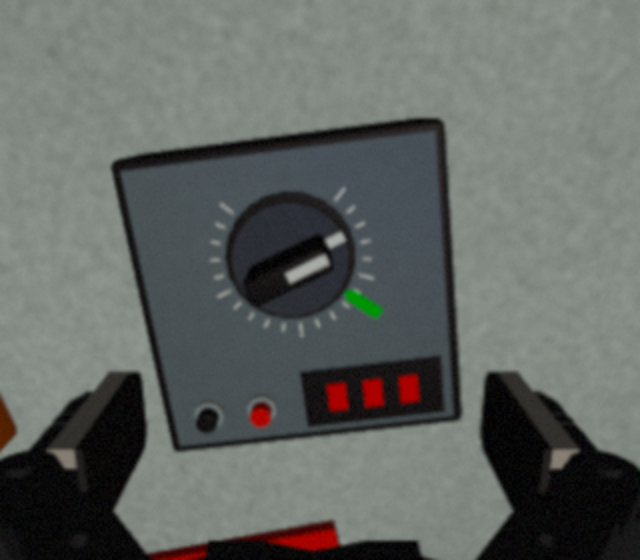

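The picture (2x crop) shows the dial centred near (306,188) in full-image pixels, with the pointer at right-up (327,180) and the green mark at (341,212), clockwise from it as expected. The tool sits above it. Now I'll get the numbers.

```bash
cat > dfit.py <<'E'
from h import *
import sys
z=np.load("/tmp/"+sys.argv[1]+".npz");a,d=z["a"],z["d"];cal={"K":z["K"],"k1":float(z["k1"]),"T":z["T"]}
x0=np.array([float(sys.argv[2]),float(sys.argv[3])])
v,u=np.mgrid[0:400,0:640];uv=np.c_[u.ravel(),v.ravel()]
g=a.max(2).ravel().astype(int); sat=(a.max(2).astype(int)-a.min(2)).ravel()
P=pts("wrist",d,uv,cal)
# points taller than the skirt: bar
near=np.linalg.norm(P[:,:2]-x0,axis=1)<.045
bar=near&(P[:,2]>.09)
b=P[bar];c=cv2.minAreaRect((b[:,:2]*1e4).astype(np.float32));print("bar top n",bar.sum(),"mean z",b[:,2].mean(),"rect",np.array(c[0])/1e4,np.array(c[1])/10,c[2])
sk=near&(abs(P[:,2]-.067)<.004);q=P[sk][:,:2]
cc,r=cv2.minEnclosingCircle((q*1e4).astype(np.float32));print("skirt circ",np.array(cc)/1e4,r/10)
# white pixels
for h,lim in((.097,.024),(.067,.031)):
    Q=onplane("wrist",uv,h,cal)
    w=(g>130)&(sat<40)&(np.linalg.norm(Q[:,:2]-x0,axis=1)<lim)&(abs(P[:,2]-h)<.008)
    n,l,st,ce=cv2.connectedComponentsWithStats(w.reshape(400,640).astype(np.uint8))
    for i in range(1,n):
        if st[i,4]<4: continue
        p=Q[(l==i).ravel()][:,:2];print("white",h,st[i],p.mean(0).round(4),p.min(0).round(4),p.max(0).round(4))
E
python3 dfit.py w2 .5264 -.2289
```

```text
bar top n 24061 mean z 0.27865932117616693 rect [ 0.51660342 -0.22792183] [88.8522644  33.76743469] 83.10089874267578
skirt circ [ 0.52268057 -0.23003872] 29.8502197265625
white 0.097 [303 188  21  13 106] [ 0.5213 -0.2205] [ 0.5179 -0.2302] [ 0.5247 -0.211 ]
white 0.067 [323 177   9   7  36] [ 0.5192 -0.2055] [ 0.5169 -0.2096] [ 0.5218 -0.2014]
```

```bash
python3 -m crank '[[0,-0.07,0.1,0,0,0.09],[0,-0.07,0.2,0,0,0.18],[0,-0.07,0.3,0,0,0.27],[0,-0.07,0.3,0,0,0.36],[0,-0.07,0.3,0,0,0.45],[0,-0.07,0.3,0,0,0.54],[0,-0.07,0.3,0,0,0.63],[0,-0.07,0.3,0,0,0.71],[0,-0.07,0.3,0,0,0.71],[0,-0.07,0.3,0,0,0.71]]'
python3 dial.py w3; python3 dfit.py w3 .5235 -.2297;python3 -c "
import cv2;a=cv2.imread('pics/w3.png');cv2.imwrite('pics/w3c.png',a)"
```

```text
t: 5.15
tcp_pos: [0.5227, -0.2305, 0.1646]
ee_rot: [0.655, 0.755, 0.0, 0.0]
wrist_force: [1.0, -0.4, 0.4]
width: 0.999
gripper_force: 0.0
5.15 [ 0.52268635 -0.23054514  0.16456218] [-0.61  0.14  1.82  0.    1.18 -0.76]
dial 0.75 [318. 202.  70.  72.] [ 0.5215 -0.2267  0.0675]
dial_grip 0.86 [318. 205.  71.  75.] [ 0.522  -0.2267  0.0675]
setmark_tip 0.64 [364. 172.  26.  16.] [ 0.5588 -0.2022  0.0571]
green [350 165  27  18 229] [ 0.5595 -0.2021] [-0.78  -0.626] [0.009  0.0258]
bar top n 25637 mean z 0.23286213501686087 rect [ 0.52336821 -0.23018645] [89.47438965 42.26017151] 8.4663724899292
skirt circ [ 0.52282446 -0.2305074 ] 29.885687255859374
white 0.097 [314 189   7  26 180] [ 0.5213 -0.2205] [ 0.5178 -0.2304] [ 0.5249 -0.2107]
white 0.067 [314 169   6  11  62] [ 0.5188 -0.2057] [ 0.5163 -0.2101] [ 0.5214 -0.2014]
```

View pics/w3.png

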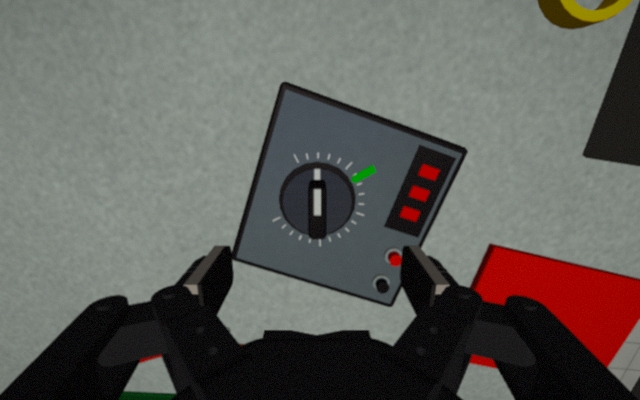

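The view now has the bar vertical at (318,203) between the fingers, and the green mark at (364,172). The centre (0.5227,-0.2303) is right below the TCP, and the turn needed is about 61°.

```bash
python3 -m crank '[[0,0,0.15,0,0,0],[0,0,0.3,0,0,0],[0,0,0.45,0,0,0],[0,0,0.555,0,0,0],[0,0,0.555,0,0,0],[0,0,0.555,0,0,0]]' 40 && python3 -m crank '[[0,0,0,0,0,0],[0,0,0,0,0,0],[0,0,0,0,0,0],[0,0,0,0,0,0],[0,0,0,0,0,0]]' 5 25
```

```text
t: 5.95
tcp_pos: [0.5229, -0.231, 0.0814]
ee_rot: [0.656, 0.754, 0.0, 0.0]
wrist_force: [0.1, 0.2, -0.2]
width: 0.47
gripper_force: 0.0
t: 6.45
tcp_pos: [0.5234, -0.2314, 0.0826]
ee_rot: [0.656, 0.754, 0.0, 0.001]
wrist_force: [-1.7, 1.0, 6.0]
width: 0.156
gripper_force: 28.9
```

```bash
python3 -m crank '[[0,0,-0.01,0,0,0.08],[0,0,-0.01,0,0,0.16],[0,0,-0.01,0,0,0.24],[0,0,-0.01,0,0,0.32],[0,0,-0.01,0,0,0.4],[0,0,-0.01,0,0,0.48],[0,0,-0.01,0,0,0.56],[0,0,-0.01,0,0,0.64],[0,0,-0.01,0,0,0.68],[0,0,-0.01,0,0,0.68]]' && python3 -m crank '[[0,0,0,0,0,0],[0,0,0,0,0,0],[0,0,0,0,0,0],[0,0,0,0,0,0]]' 40 && python3 -m crank '[[0,0,-0.15,0,0,0],[0,0,-0.3,0,0,0],[0,0,-0.5,0,0,0],[0,0,-0.5,0,0,0],[0,0,-0.5,0,0,0]]' 85
python3 dial.py w4; python3 dfit.py w4 .5228 -.2303
```

```text
t: 7.45
tcp_pos: [0.5226, -0.231, 0.0826]
ee_rot: [0.949, 0.315, -0.0, 0.0]
wrist_force: [-0.1, -1.5, -0.3]
width: 0.155
gripper_force: 28.0
t: 7.85
tcp_pos: [0.5227, -0.2307, 0.0826]
ee_rot: [0.949, 0.315, 0.0, 0.0]
wrist_force: [0.3, -0.3, 0.0]
width: 0.467
gripper_force: 0.0
t: 8.35
tcp_pos: [0.523, -0.231, 0.1582]
ee_rot: [0.949, 0.315, 0.0, 0.001]
wrist_force: [0.2, 0.3, -0.8]
width: 0.994
gripper_force: 0.0
8.35 [ 0.52296875 -0.23095309  0.15821624] [-0.61  0.15  1.82  0.    1.17  0.32]
dial 0.75 [317. 207.  68.  75.] [ 0.526  -0.2276  0.0675]
dial_grip 0.95 [317. 206.  72.  75.] [ 0.5261 -0.2277  0.0675]
setmark_tip 0.52 [315. 149.  13.  26.] [ 0.5586 -0.2024  0.0571]
green [310 134  10  29 260] [ 0.5589 -0.202 ] [-0.782 -0.624] [0.009  0.0256]
bar top n 25944 mean z 0.22604618118746928 rect [ 0.52262788 -0.230496  ] [41.94700928 89.08094482] 36.514163970947266
skirt circ [ 0.52259932 -0.23078191] 29.880416870117188
white 0.097 [313 191   7  27 186] [ 0.5306 -0.2247] [ 0.5217 -0.232 ] [ 0.5395 -0.2173]
white 0.067 [313 170   7  11  69] [ 0.5427 -0.2155] [ 0.5384 -0.2191] [ 0.5469 -0.2117]
```

View pics/w4.png

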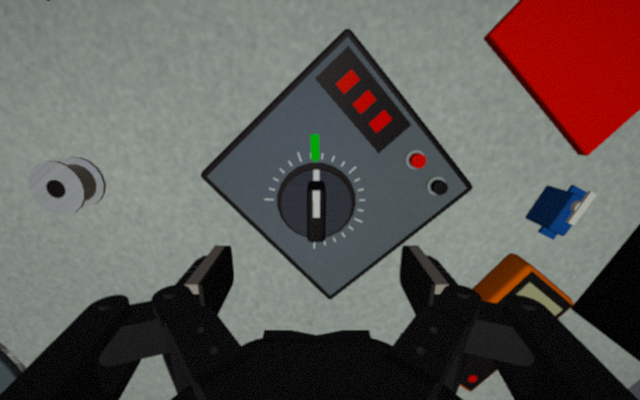

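The pointer (317,175) lines up with the green mark (315,148), about 1° off, so the dial is set. On to the stylus.

```bash
python3 -m crank '[[0.1,-0.1,-0.25,0,0,0],[0.3,-0.3,-0.35,0,0,0],[0.5,-0.54,-0.35,0,0,0],[0.73,-0.79,-0.35,0,0,0],[0.73,-0.79,-0.35,0,0,0]]' && python3 -m crank '[[0.2,-0.22,0,0,0,0],[0.4,-0.44,0,0,0,0],[0.6,-0.65,0,0,0,0],[0.73,-0.79,0,0,0,0],[0.73,-0.79,0,0,0,0],[0.73,-0.79,0,0,0,0],[0.73,-0.79,0,0,0,0]]'
cat > sty.py <<'E'
from h import *
import sys
s=bot.read_state();print(s["t"],s["tcp_pos"],s["qpos"].round(2))
cal=bot.calibration("wrist");a,d=bot.capture("wrist")
for n in("stylus","stand"):
    for f in bot.silhouettes("wrist",n)[:1]:
        v,u=np.nonzero(f["mask"]&(d>0));p=pts("wrist",d,np.c_[u,v],cal)
        print(n,round(f["p"],2),np.round(f["bbox"]))
        for lo,hi in((.126,.142),(.085,.125),(.056,.064),(.052,.058)):
            q=p[(p[:,2]>lo)&(p[:,2]<hi)]
            if len(q)>5: print(lo,len(q),q.mean(0).round(4),q.min(0).round(4),q.max(0).round(4))
save(sys.argv[1],a);np.savez("/tmp/"+sys.argv[1],a=a,d=d,**{k:np.array(v) for k,v in cal.items()})
E
python3 sty.py w5
```

```text
t: 9.05
tcp_pos: [0.5389, -0.0654, 0.209]
ee_rot: [0.948, 0.318, -0.001, -0.001]
wrist_force: [-0.4, 0.1, -0.1]
width: 0.996
gripper_force: 0.0
t: 9.75
tcp_pos: [0.5561, 0.089, 0.2095]
ee_rot: [0.949, 0.315, -0.001, 0.0]
wrist_force: [-0.1, -0.9, 0.1]
width: 0.989
gripper_force: 0.0
9.75 [0.55614515 0.08896063 0.20947287] [-0.04  0.07  1.81 -0.    1.26  0.89]
stylus 0.74 [312. 197.  19.  37.]
0.126 231 [0.5542 0.0952 0.1333] [0.5473 0.089  0.1261] [0.5599 0.101  0.1359]
0.085 176 [0.5578 0.0974 0.1068] [0.5513 0.0907 0.086 ] [0.5604 0.1013 0.1249]
0.056 104 [0.5564 0.0965 0.0604] [0.5449 0.0851 0.0589] [0.5625 0.1037 0.0637]
stand 0.9 [312. 182.  76.  82.]
0.085 8 [0.5562 0.092  0.1054] [0.5486 0.0891 0.0952] [0.5585 0.1009 0.1154]
0.056 334 [0.5569 0.0966 0.0564] [0.5207 0.0618 0.056 ] [0.587  0.1276 0.0609]
0.052 2483 [0.5568 0.0965 0.0552] [0.519  0.0598 0.052 ] [0.587  0.1276 0.0575]
```

View pics/w5.png

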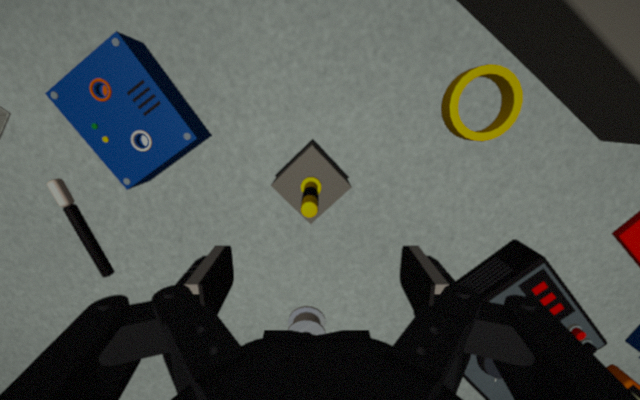

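The stylus handle's top is at (310,210) and stands upright in the stand. It measures (0.5535, 0.095), consistent between handle and stand. The path down is clear.

```bash
python3 -m crank '[[0.01,-0.043,0.2,0,0,0],[0.01,-0.043,0.4,0,0,0],[0.01,-0.043,0.6,0,0,0],[0.01,-0.043,0.79,0,0,0],[0.01,-0.043,0.79,0,0,0],[0.01,-0.043,0.79,0,0,0],[0.01,-0.043,0.79,0,0,0]]' 60 && python3 -m crank '[[0,0,0,0,0,0],[0,0,0,0,0,0],[0,0,0,0,0,0],[0,0,0,0,0,0],[0,0,0,0,0,0],[0,0,0,0,0,0]]' 5 50 && python3 -m crank '[[0,0,-0.1,0,0,0],[0,0,-0.2,0,0,0],[0,0,-0.3,0,0,0],[0,0,-0.4,0,0,0],[0,0,-0.5,0,0,0],[0,0,-0.5,0,0,0],[0,0,-0.5,0,0,0],[0,0,-0.5,0,0,0],[0,0,-0.5,0,0,0],[0,0,-0.5,0,0,0]]'
```

```text
t: 10.6
tcp_pos: [0.5551, 0.0959, 0.0936]
ee_rot: [0.949, 0.315, 0.002, 0.001]
wrist_force: [0.3, 1.5, 0.6]
width: 0.701
gripper_force: 0.0
t: 11.2
tcp_pos: [0.554, 0.0962, 0.0922]
ee_rot: [0.949, 0.315, 0.0, 0.0]
wrist_force: [-1.4, -0.1, 4.0]
width: 0.149
gripper_force: 48.8
t: 12.2
tcp_pos: [0.5532, 0.0962, 0.1657]
ee_rot: [0.949, 0.315, -0.001, -0.0]
wrist_force: [0.1, -0.2, -0.4]
width: 0.145
gripper_force: 48.9
```

```bash
python3 -m crank '[[0.1,-0.2,0,0,0,0],[0.2,-0.4,0,0,0,0],[0.32,-0.69,0,0,0,0],[0.32,-0.69,0,0,0,0]]' && python3 -m crank '[[0.1,-0.23,0,0,0,0],[0.2,-0.46,0,0,0,0],[0.32,-0.7,0,0,0,0],[0.32,-0.7,0,0,0,0],[0.32,-0.7,0,0,0,0],[0.32,-0.7,0,0,0,0],[0.32,-0.7,0,0,0,0]]'
cat > hole.py <<'E'
from h import *
import sys
s=bot.read_state();print(s["t"],s["tcp_pos"],s["qpos"].round(2))
cal=bot.calibration("wrist");a,d=bot.capture("wrist")
for n in("stylus","controller"):
    for f in bot.silhouettes("wrist",n)[:1]: print(n,round(f["p"],2),np.round(f["bbox"]))
hsv=cv2.cvtColor(a,cv2.COLOR_RGB2HSV)
m=cv2.inRange(hsv,(3,120,80),(20,255,255))
n,l,st,c=cv2.connectedComponentsWithStats(m)
for i in range(1,n):
    if st[i,4]>30: print("orange",st[i],c[i].round(1),onplane("wrist",c[i],.045,cal).round(4))
save(sys.argv[1],a);np.savez("/tmp/"+sys.argv[1],a=a,d=d,**{k:np.array(v) for k,v in cal.items()})
cv2.imwrite("pics/"+sys.argv[1]+"c.png",cv2.resize(a[120:300,220:420,::-1],None,fx=3,fy=3))
T=np.array(cal["T"]);K=np.array(cal["K"]);tc=s["tcp_pos"]
for h in(tc[2]-.082,.045):
    q=T[:3,:3].T@(np.r_[tc[:2],h]-T[:3,3]);r=q[:2]/q[2];r=r*(1+cal["k1"]*(r@r));print("tcp axis at z",h,"px",r[0]*K[0,0]+K[0,2],r[1]*K[1,1]+K[1,2])
E
python3 hole.py w6
```

```text
t: 12.6
tcp_pos: [0.5284, 0.2118, 0.166]
ee_rot: [0.948, 0.318, -0.0, -0.001]
wrist_force: [-0.9, -0.8, -1.1]
width: 0.148
gripper_force: 48.9
t: 13.3
tcp_pos: [0.5062, 0.3195, 0.1664]
ee_rot: [0.949, 0.314, -0.0, 0.0]
wrist_force: [0.3, -0.5, -0.4]
width: 0.15
gripper_force: 49.0
13.3 [0.50619658 0.31951743 0.16636604] [ 0.37  0.2   1.75 -0.    1.19  1.31]
stylus 0.76 [318. 266.  35. 118.]
controller 0.9 [334. 205. 154. 127.]
orange [305 185  23  22 161] [315.7 195.7] [[0.505  0.3198 0.045 ]]
orange [310 190  12  11 105] [315.7 194.9] [[0.5057 0.3202 0.045 ]]
tcp axis at z 0.08436604483767653 px 316.71308096425395 207.950299815379
tcp axis at z 0.045 px 316.6549121462863 194.9485280643052
```

View pics/w6c.png

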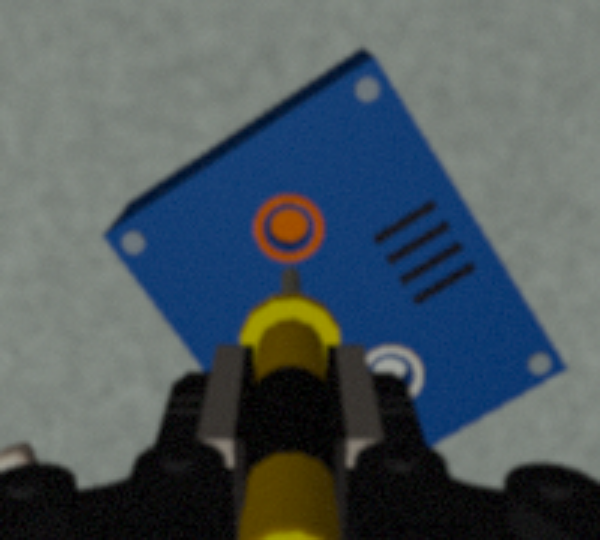

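The tip, at about (317,209) in full-image pixels, hangs where predicted. The orange hole (316,196) is within 1 mm of the stylus axis. Going down now.

```bash
python3 -m crank '[[0,-0.005,0.1,0,0,0],[0,-0.005,0.2,0,0,0],[0,-0.005,0.27,0,0,0],[0,-0.005,0.3,0,0,0],[0,-0.005,0.33,0,0,0],[0,-0.005,0.36,0,0,0],[0,-0.005,0.38,0,0,0],[0,-0.005,0.38,0,0,0],[0,-0.005,0.38,0,0,0]]' && python3 -m crank '[[0,0,0.005,0,0,0],[0,0,0.01,0,0,0],[0,0,0.015,0,0,0],[0,0,0.015,0,0,0],[0,0,0.015,0,0,0]]'
```

```text
t: 14.35
tcp_pos: [0.5057, 0.3215, 0.1102]
ee_rot: [0.949, 0.315, 0.0, -0.0]
wrist_force: [-1.2, 0.3, 3.0]
width: 0.144
gripper_force: 49.3
t: 14.85
tcp_pos: [0.5058, 0.3215, 0.1079]
ee_rot: [0.949, 0.315, 0.001, -0.0]
wrist_force: [-1.4, -0.7, 5.4]
width: 0.15
gripper_force: 49.6
```

```bash
python3 -m crank '[[0,0,0.005,0,0,0],[0,0,0.01,0,0,0],[0,0,0.01,0,0,0],[0,0,0.01,0,0,0],[0,0,0.01,0,0,0]]'; python3 hole.py w7
```

```text
t: 15.35
tcp_pos: [0.5061, 0.3217, 0.1076]
ee_rot: [0.949, 0.315, 0.001, -0.0]
wrist_force: [-1.7, -0.7, 9.7]
width: 0.149
gripper_force: 50.1
15.35 [0.50613297 0.32172196 0.10755884] [0.38 0.28 1.77 0.   1.09 1.31]
stylus 0.82 [317. 267.  37. 113.]
controller 0.83 [338. 240. 192. 187.]
orange [304 206  29  20 159] [318.6 213.4] [[0.5088 0.3219 0.045 ]]
orange [319 212   7   9  48] [321.9 215.6] [[0.5089 0.319  0.045 ]]
tcp axis at z 0.02555883608867615 px 316.6241416704847 208.17938200402875
tcp axis at z 0.045 px 316.66158494513064 216.29995291711435
```

View pics/w7c.png

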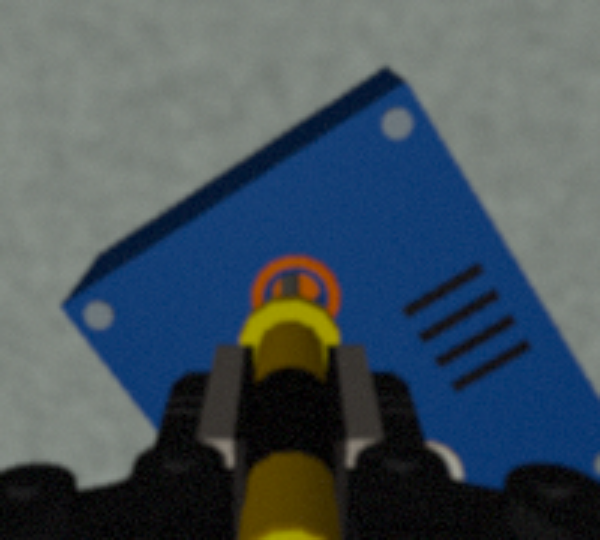

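The shaft is inside the orange ring (crop (292,285)), and the force rose to 9.7 N with almost no further travel, so the button has bottomed out. Handing in.

```bash
python3 -c "
from workcell import bot
print(bot.finish_job())"
```

```text
the job is handed in; nothing more can be done
None
```

I set the dial to about 1° from the green mark and let go of it. I then handed the job in at about 15 s with the gripped stylus holding the reset button against its stop at about 10 N. The judge's verdict was not shown.

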